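Refit the washed hob knob and hold it pressed

TASK

Pick up the loose hob knob that is drying on the mat, turn it so that the flat in its bore matches the flat of the bare D-shaped valve shaft, and fit it fully home on that shaft. Then press the knob with the shaft down to the end of its spring travel and keep pressing: the program finishes while the gripper still holds the knob pressed down, with nothing let go. Leave the mug, the jar and the bowl where they stand.

Things in the scene. Friction and masses are not known exactly. Their poses are not given: they have to be found in the camera images.
- knob: The loose black plastic hob knob, 70 g, standing bore down on the drying mat: a block 38 mm high, two parallel upright flat sides 26 mm apart (facing y and -y, full height: grip there), rounded ends, 42 mm long along x. A pointed nose 12 mm high at its foot sticks out towards +x; a thin white line on the top runs to that side too. Origin: centre of the underside, at the bore's mouth; z up.
- knob_mid (a point): Centre of the loose knob, half-way up: on its axis 19 mm above its underside, axes as the knob's (x to the nose, y across the gripping flats).
- knob_bore_end (a point): Blind end of the knob's D-shaped bore: on its axis, 15 mm above its underside, where the bore opens. The bore is 13.7 mm across its round, with one flat 2.35 mm from the axis on the nose side (+x): about 0.85 mm of play all round the shaft. This point rests on the shaft's top when the knob is fully home.
- knob_nose (a point): Tip of the knob's nose, 29 mm from its axis along x, 6 mm above its underside.
- valve: The valve without a knob, on the hob's front deck: a flat aluminium rosette 48 mm across, 4 mm thick, the bare brass shaft in its middle. A small raised rib (10 mm long, 2 mm high, 13 to 24 mm from the axis) marks its +x side, the side of the shaft's flat: the fitted knob's nose points over it. Origin: on the axis at the deck, 50 mm above the worktop. Fixed; the shaft does not turn.
- shaft_top (a point): Middle of the bare shaft's top end, on its axis, 32 mm above the deck while not pressed. Brass D-shaft, 12 mm across the round, its flat 1.5 mm from the axis facing this point's +x; the last 2.5 mm taper to 7 mm across. z up. It moves with the shaft.
- shaft (a joint): How far the shaft is pressed down against its spring, m: 0 free, 0.008 at its stop. The spring resists with about 4 N at the start and 9 N at the stop and pushes back up when let go. With the knob home and at the stop the knob's underside is still 9 mm above the deck (5 mm above the rosette).
- other_valve: The second valve beside the first (140 mm to its left or right), with its knob fitted, the same shape as the loose one, top 55 mm above the deck. Fixed; origin on its axis at the deck.
- hob: Steel table-top hob, fixed: 300 mm wide, 470 mm deep, top 50 mm above the worktop; the control deck is along the edge nearest the robot, the two burners and their supports (to 88 mm high) lie behind, from 70 mm beyond the valves. Origin: on the worktop, midway between the two valves; x towards the burners.
- mat: Pale grey silicone drying mat, fixed, 150 x 190 x 6 mm, on which the loose knob stands; origin at the centre of its underside.
- mug: White mug, 80 mm across, 92 mm high, with a handle; origin at the centre of its underside. Leave it.
- jar: Amber glass jar with a steel lid, 72 mm across, 100 mm high; origin at the centre of its underside. Leave it.
- bowl: White bowl, 110 mm across, 45 mm high; origin at the centre of its underside. Leave it.

How it is judged:
On the way, in this order (a step that is already met when the one before it is completed fails the run):
1. the loose knob is picked up, its underside more than 30 mm above the mat (height (world z) of knob above 0.036 m), for 0.1 s.
2. the knob is fitted fully home on the bare shaft (bore end within 3 mm of the shaft's top), its nose on the side of the shaft's flat (distance between knob_bore_end and shaft_top below 0.003 m and x of knob_nose in the frame of shaft_top above 0.024 m), for 0.1 s.
At the end, for the whole second after the job is handed in: Knob home on the bare shaft (bore end within 3 mm of the shaft's top), nose over the shaft's flat side, upright within 0.15 rad; fingers touch it with over 1 N; it presses the valve's shaft with over 3 N, down by over 5 mm of its 8 mm, through the last second (all of step 2 and angle between knob's own z axis and vertical below 0.15 rad and value of joint shaft above 0.005 m and contact force between knob and valve above 3 N and contact force between the fingers and knob above 1 N); the arm keeps its last pose, push and grip.
It fails at once if the mug, the jar or the bowl is moved by more than 30 mm (distance of any of mug, jar, bowl from where it was at the start of the episode above 0.03 m).
It also fails if it takes over 38 s, if anything falls off the work surface, if the arm or the gripper's body presses on something with over 40 N, if the wrist force passes 120 N, or if a joint passes its speed limit or range.

ROBOT

A 6-joint arm with a two-finger parallel gripper is mounted at the origin on the work surface. World frame = base frame: x ahead of the robot, y to its left, z up, the work surface at z = 0. Lengths are in m, angles in rad, forces in N, time in s.
With the tool pointing down it reaches from about 0.2 to 0.875 m from the base axis. Payload 3.4 kg.
Tool frame: the origin (TCP) lies at the very end of the fingers, on their centre line; the grasp point (between the pads) lies 19 mm behind it; y points along the fingers, x is the direction in which the jaws open and shut, and the axes are right-handed (so a half turn about y gives the same grasp; the last joint's range is limited). The gripper opens to 94 mm and grips with 3 to 60 N. Pads are 16 mm wide; open, the fingers measure 119 mm over their backs; the gripper's body (75 mm by 177 mm) begins 78 mm behind the grasp point.
Start: joints at [1.145, 0.276, 1.505, -0, 1.361, -0.121], TCP at [0.173, 0.549, 0.183] pointing down, gripper open.
Joint ranges: [-2.89, 2.89], [-0.75, 2.08], [0.22, 2.7], [-1.18, 4.32], [0.11, 2.71], [-2.7, 2.7]. Speed limits (rad/s): [2.57, 2.57, 3.14, 3.14, 3.14, 3.14].

INTERFACE

Orientations are given as a 3x3 rotation matrix whose columns are the frame's x, y, z axes.
In Python, from workcell import r, viewer, ticket gives the robot as it stands.
- The arm moves only by the tool move_arm, never from a script. Its argument "rows" is a list of rows, each a list of 3 entries, a list of its own where there are three numbers: the shift along the tool's x, y, z in cm, then the turn, a rotation vector about the tool's x, y, z in degrees, then the closure, from 0 (fully open) to 1 (shut). A call has 1 to 10 rows; each row shifts and turns the commanded pose from where the row before left it, along the tool's axes as they then stand; what a row does not reach is not made up. A row lasts 1/8 s, in which the tool goes at most 62.5 mm and 10.7 degrees, less where a joint would pass 70% of its speed; a pose out of reach is approached as far as the arm can. A call is refused whole if a number of a shift passes 6.25 or a number of a turn 10.7, either way. A call with a gripper value outside its range is refused whole. The fingers move at their own pace and stop on an object; "newtons" is the grip in N (left out, the last holds). Time passes only in rows, so rows that do not move let the fingers close. It gives the time, the measured TCP pose, the force and the opening at its end, in the units of the state.
- r.state(): the state, without advancing time (a new reading comes with each control period).
- viewer.get_image(name): name is "side" or "top"; returns the picture (400x640x3 uint8, red, green, blue); there is no depth.
- viewer.camera_params(name): a dict with "K" (3x3 intrinsics, pixels), "dist" ([k1, k2, p1, p2, k3] as OpenCV has them; the pictures are not rectified), "rvec" (rotation vector, rad) and "tvec" (3), from world to camera coordinates, as OpenCV has them. Camera axes: x right, y down, z forward; pixel columns grow to the right and rows downward; lengths in m; the calibration is good to about 2 mm. A picture is of the moment at which its call begins. camera_params takes no time and is no camera call.
- ticket.hand_in(): hands the job in, once; it reports no verdict.
The state is a dict: "clock": time; "qpos": joint angles; "qvel": joint speeds; "effort": joint torques, N m; "tcp_pos": TCP position; "tool_rot": TCP orientation; "ft_force": force on the tool from outside, world axes, zero at the start; "wrist_torque": the same for the moment, N m; "gripper_width": finger opening in m.
Only numpy, scipy, OpenCV 4.12 (cv2) and the standard library are available. Lean on these libraries where they do the work, as an engineer would, in place of code of your own. Each camera call takes 0.05 s, during which the arm holds its last target. There are 200 camera calls.

## Working session

There is one attempt and no reset: what is moved stays moved. The work goes in short steps, Python scripts to look and compute and a tool call to move; the robot and the scene stay as the last step left them, time stands still between calls to the robot, and variables do not carry over. Pictures are saved under pics/ and viewed, about 8 in all and at most 12, crops included, and the job is handed in when it is done.

Besides the shell and the picture viewer there is one more tool, called as a command line: name --argument value ..., lists and objects as JSON in quotes. move_arm: Moves the arm, as the interface text tells. Its arguments: {"type":"object","properties":{"rows":{"type":"array","items":{"type":"array"}},"newtons":{"type":"number"}},"required":["rows"]}

```bash
ls; mkdir -p pics; cat > h.py <<'E'
import numpy as np, cv2
from workcell import r, viewer, ticket
def cam(n):
    p=viewer.camera_params(n); K=np.array(p["K"],float); d=np.array(p["dist"],float)
    rv=np.array(p["rvec"],float); t=np.array(p["tvec"],float).ravel(); R=cv2.Rodrigues(rv)[0]
    return K,d,rv,t,R
def ray(n,uv):
    K,d,rv,t,R=cam(n)
    q=cv2.undistortPoints(np.array(uv,float).reshape(-1,1,2),K,d).reshape(-1,2)
    v=np.c_[q,np.ones(len(q))]@R
    return -R.T@t, v/np.linalg.norm(v,axis=1,keepdims=True)
def onz(n,uv,z):
    o,v=ray(n,uv); return o+v*((z-o[2])/v[:,2])[:,None]
def tri(obs):
    A=np.zeros((3,3));b=np.zeros(3)
    L=[]
    for n,uv in obs:
        o,v=ray(n,[uv]);P=np.eye(3)-np.outer(v[0],v[0]);A+=P;b+=P@o;L.append((o,P))
    x=np.linalg.solve(A,b); return x,[np.linalg.norm(P@(x-o)) for o,P in L]
def proj(n,X):
    K,d,rv,t,R=cam(n); return cv2.projectPoints(np.array(X,float).reshape(-1,1,3),rv,t,K,d)[0].reshape(-1,2)
def snap(n,f):
    im=viewer.get_image(n); cv2.imwrite('pics/'+f,im[:,:,::-1]); return im
E
python3 - <<'E'
from h import *
np.set_printoptions(precision=4,suppress=True)
for n in("side","top"):
    snap(n,n+'0.png'); K,d,rv,t,R=cam(n); print(n,K[0,0],d,'pos',-R.T@t,'fwd',R[2])
print(r.state())
E
```

```text
pics
side 492.335125872538 [0.0314 0.     0.     0.     0.    ] pos [ 0.1314 -0.9452  0.6682] fwd [ 0.3353  0.8109 -0.4796]
top 407.21209597559783 [0.0054 0.     0.     0.     0.    ] pos [0.4142 0.0484 1.0014] fwd [ 0.1118 -0.0139 -0.9936]
{'clock': 0.1, 'qpos': array([ 1.145 ,  0.2765,  1.506 , -0.    ,  1.3607, -0.121 ]), 'qvel': array([ 0.0015,  0.0001, -0.0049, -0.0011, -0.0011, -0.    ]), 'effort': array([  0.0015, -40.5453, -23.778 ,   0.0703,   0.0299,  -0.    ]), 'tcp_pos': array([0.1723, 0.548 , 0.1827]), 'tool_rot': array([[ 0.3   , -0.0006, -0.9539],
       [ 0.9539, -0.0015,  0.3   ],
       [-0.0016, -1.    ,  0.0002]]), 'ft_force': array([ 0.1622, -0.9682,  0.0189]), 'wrist_torque': array([-0.0273,  0.045 , -0.029 ]), 'gripper_width': 0.09389041584325006}
```

View pics/side0.png

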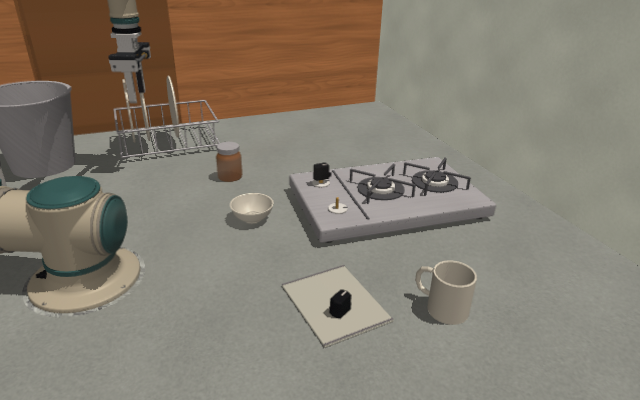

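View pics/top0.png

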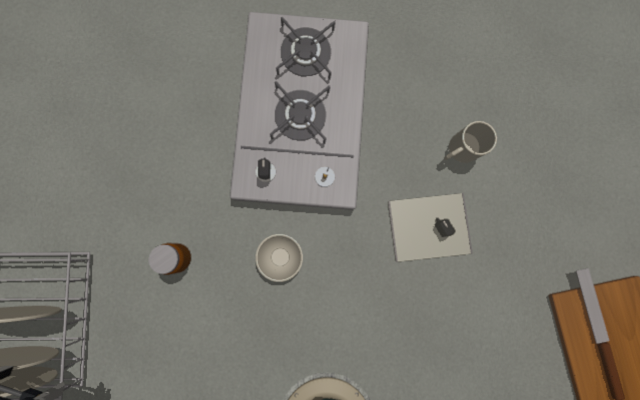

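Side: loose knob at (341,303) on the mat, bare shaft at (337,203). Top: knob at (445,227), rosette at (325,176), mug at (478,140), bowl at (279,259). Next, one mosaic of enlarged crops.

```bash
python3 - <<'E'
import cv2,numpy as np
t=cv2.imread('pics/top0.png');s=cv2.imread('pics/side0.png')
def c(i,u,v,w=20,h=15): return cv2.resize(i[v-h:v+h,u-w:u+w],(400,300),interpolation=cv2.INTER_CUBIC)
cv2.imwrite('pics/m0.png',np.vstack([np.hstack([c(t,445,227),c(t,325,176)]),np.hstack([c(s,341,303),c(s,337,203)])]))
E
```

```text
(no output)
```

View pics/m0.png

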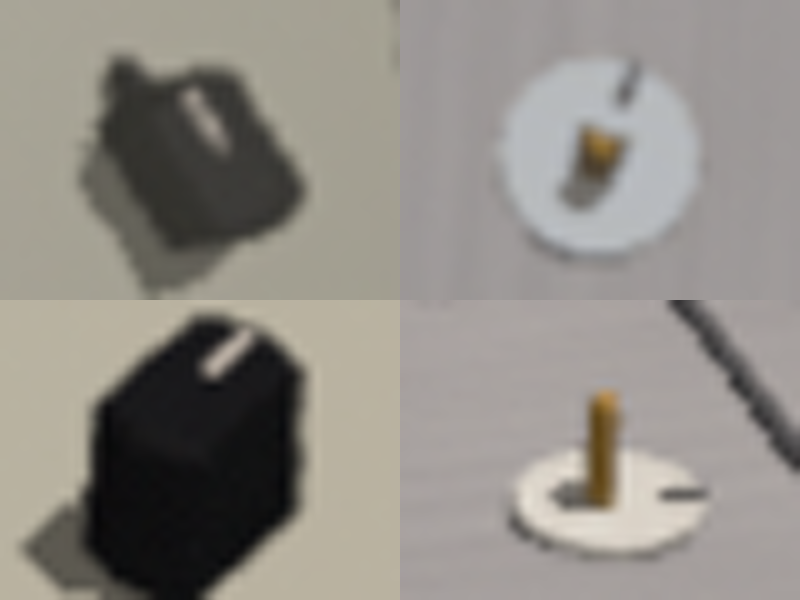

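Mosaic: top-view knob has its nose at upper left (437,218) and the white line from (447.5,227.5) to (444,221). The rosette is centred near (324.5,176), with the rib at upper right (328,168). In the side view the line runs (346,321)→(342,326), the shaft top is at (337.2,197.3) and the rib is to the right.

```bash
python3 - <<'E'
from h import *
np.set_printoptions(precision=4,suppress=True)
T=cv2.imread('pics/top0.png');S=cv2.imread('pics/side0.png')
g=lambda x,y,u,v:((x+.5)/10-.5+u,(y+.5)/10-.5+v)
kt=lambda x,y:g(x,y,425,212); vt=lambda x,y:g(x,y,305,161); ks=lambda x,y:g(x,y,321,288); vs=lambda x,y:g(x,y,317,188)
# line ends (side crop lower row: y-300)
a=tri([('top',kt(188,92)),('side',ks(252,30))]);b=tri([('top',kt(226,155)),('side',ks(208,78))])
print('line outer',a,'inner',b); d=a[0]-b[0];print('yaw 3d',np.degrees(np.arctan2(d[1],d[0])))
for n,p,q in(('top',kt(188,92),kt(226,155)),('side',ks(252,30),ks(208,78))):
    P=onz(n,[p,q],.044);d=P[0]-P[1];print(n,P[:,:2],'yaw',np.degrees(np.arctan2(d[1],d[0])),np.linalg.norm(d))
P=onz('top',[kt(122,60)],.010);print('nose top',P)
# rosette
def blob(I,u,v,f):
    w=25;c=I[v-w:v+w,u-w:u+w]; m=f(c.astype(int)).astype(np.uint8)
    n,l,st,ce=cv2.connectedComponentsWithStats(m); k=1+np.argmax(st[1:,4]); cs,_=cv2.findContours((l==k).astype(np.uint8),0,1)
    h=cv2.convexHull(max(cs,key=len)); e=cv2.fitEllipse(h); return (np.array(e[0])+[u-w,v-w]),e,h.reshape(-1,2)+[u-w,v-w]
rt=blob(T,325,176,lambda c:(c[:,:,0]-c[:,:,2]>3)&(c.sum(2)>480)); rs=blob(S,338,207,lambda c:(c.min(2)>175))
print(rt[0],rt[1][1],rs[0],rs[1][1])
x=tri([('top',rt[0]),('side',rs[0])]);print('rosette',x,onz('top',[rt[0]],.054),onz('side',[rs[0]],.054))
s=tri([('top',vt(200,140)),('side',vs(203,95))]);print('shaft top tri',s, onz('top',[vt(200,140)],.082),onz('side',[vs(203,95)],.082))
for n,c,p,q in(('top',rt[0],vt(235,65),vt(220,103)),('side',rs[0],vs(708,493-300) if 0 else vs(308,193),vs(258,195))):
    P=onz(n,[p,q],.056);C=onz(n,[c],.054)[0]
    for e in P: d=e-C;print(n,'rib',np.degrees(np.arctan2(d[1],d[0])),np.linalg.norm(d[:2]))
    d=P[0]-P[1];print(np.degrees(np.arctan2(d[1],d[0])))
# knob silhouettes
for n,I,u,v,th in(('top',T,445,227,75),('side',S,341,303,45)):
    c=cv2.cvtColor(I,cv2.COLOR_BGR2GRAY)[v-20:v+20,u-20:u+20]
    print(n);print('\n'.join(' '.join('%3d'%k for k in row[2:36]) for row in c[3:36])) if n=='top' else 0
E
```

```text
line outer (array([ 0.4709, -0.2798,  0.0427]), [np.float64(5.516911597367436e-05), np.float64(5.516911597377155e-05)]) inner (array([ 0.4567, -0.2886,  0.042 ]), [np.float64(0.0008306471586931527), np.float64(0.0008306471586931597)])
yaw 3d 32.09792532053261
top [[ 0.4707 -0.2793]
 [ 0.4558 -0.2876]] yaw 29.26045952242479 0.01708197555693585
side [[ 0.4702 -0.2812]
 [ 0.4565 -0.2909]] yaw 35.273418226391115 0.0167755590942629
nose top [[ 0.4807 -0.2751  0.01  ]]
[324.5311 176.2927] (18.551546096801758, 18.94788360595703) [337.1608 207.2421] (9.847375869750977, 18.316911697387695)
rosette (array([0.5767, 0.0008, 0.0523]), [np.float64(3.597186159764888e-05), np.float64(3.597186159761864e-05)]) [[0.5764 0.0009 0.054 ]] [[ 0.5755 -0.0017  0.054 ]]
shaft top tri (array([0.5756, 0.0022, 0.0806]), [np.float64(0.0003299044863325114), np.float64(0.00032990448633236414)]) [[0.5757 0.0022 0.082 ]] [[0.5742 0.0001 0.082 ]]
top rib -21.211266752660222 0.02328913532853513
top rib -20.766832467049134 0.013508080315368367
-21.824995517044357
side rib -23.376119514308577 0.02489780538973055
side rib
[... 3857 characters left out ...]
158 159 158 158
162 162 161 161 161 160 161 161 161 161 146 106  97  98  98  98  97  96  99 119 149 160 161 160 159 159 159 159 158 159 158 159 158 158
161 161 161 161 161 161 161 160 161 161 156 134  99  96  97  97  98 103 119 149 159 160 160 159 158 159 158 158 158 158 158 158 158 158
161 161 161 161 160 160 160 161 161 161 160 146 105  97 102 102 119 143 150 159 161 159 159 159 159 158 158 158 158 158 159 158 158 158
161 161 161 161 161 161 160 160 160 160 161 155 134 121 143 145 149 160 160 160 159 159 159 159 158 159 158 159 159 158 158 158 158 158
161 161 161 161 161 161 160 160 160 160 160 160 155 150 160 160 160 160 160 160 159 159 159 158 159 159 159 158 158 158 158 158 158 158
side
```

```bash
python3 - <<'E'
from h import *
np.set_printoptions(precision=4,suppress=True)
e=lambda L:[(c+427,i+210) for i,c in L]
Rr=onz('top',e([(10,21.8),(12,22.8),(14,24.2),(16,25.3),(18,26.8),(20,27.8)]),.044)[:,:2]
Ll=onz('top',e([(16,7.8),(18,9.3),(20,10.3),(22,11.6),(24,12.7),(25,13.5)]),.006)[:,:2]
def fit(P):
    c=P.mean(0);d=np.linalg.svd(P-c)[2][0];d*=np.sign(d[0]);return c,d,np.degrees(np.arctan2(d[1],d[0]))
fr,fl=fit(Rr),fit(Ll);print(fr,fl)
a=np.radians((fr[2]+fl[2])/2);x=np.array([np.cos(a),np.sin(a)]);y=np.array([-x[1],x[0]])
print('yaw',np.degrees(a),'lat',fr[0]@y,fl[0]@y,'width',fl[0]@y-fr[0]@y);lat=(fr[0]@y+fl[0]@y)/2
G=cv2.imread('pics/top0.png',0)[205:250,415:465]
G=cv2.resize(G,None,fx=8,fy=8,interpolation=cv2.INTER_CUBIC)
cs,_=cv2.findContours((G<78).astype(np.uint8),0,1);C=max(cs,key=cv2.contourArea).reshape(-1,2)
uv=(C+.5)/8-.5+[415,205];P=onz('top',uv,.044)[:,:2];l=P@y-lat;u=P@x
for lo,hi in((-12,-8),(-8,-4),(-4,0),(0,4),(4,8)):
    k=(l*1e3>lo)&(l*1e3<hi);print(lo,hi,u[k].min(),u[k].max())
line=onz('top',[(443.35,220.75),(447.15,227.05)],.044)[:,:2];print('line',line@x,line@y-lat,'nose',onz('top',[(436.75,217.55)],.010)[0,:2]@x)
# side line
ls=onz('side',[(345.75,290.55),(341.35,295.35)],.044)[:,:2];print('side line',ls@x,ls@y-lat)
for uc in (0.25,.26,.27):print(uc,uc*x+lat*y)
E
```

```text
(array([ 0.4606, -0.2988]), array([0.8682, 0.4963]), np.float64(29.753895847884984)) (array([ 0.4484, -0.2778]), array([0.867 , 0.4983]), np.float64(29.890026670643724))
yaw 29.821961259264356 lat -0.4883094368721462 -0.46395402577337574 width 0.02435541109877043
-12 -8 0.23500889844733028 0.26925797360642517
-8 -4 0.23336846411454168 0.2718863562987197
-4 0 0.2329192187189022 0.2724196514183429
0 4 0.23316459020568217 0.2740000205476621
4 8 0.23345615253163784 0.27991999654802213
line [0.2695 0.2524] [-0.0003 -0.0001] nose 0.2802203213733373
side line [0.2681 0.2514] [-0.0016 -0.0032]
0.25 [ 0.4537 -0.2888]
0.26 [ 0.4624 -0.2838]
0.27 [ 0.471  -0.2788]
```

```bash
cat >> h.py <<'E'
def plan(pos,yaw,N,R0=None,p0=None):
    """rows to put TCP at pos with tool x at yaw (deg), tool y straight down"""
    from scipy.spatial.transform import Rotation as Ro
    s=r.state(); R=np.array(s['tool_rot']) if R0 is None else R0; p=np.array(s['tcp_pos']) if p0 is None else p0
    a=np.radians(yaw); X=np.array([np.cos(a),np.sin(a),0]);Y=np.array([0,0,-1.]);Z=np.cross(X,Y);Rt=np.c_[X,Y,Z]
    w=Ro.from_matrix(R.T@Rt).as_rotvec()/N; dp=(np.array(pos)-p)/N
    print('turn/row deg',np.degrees(w).round(2))
    for i in range(N):
        print([ (R.T@dp*100).round(2).tolist(), np.degrees(w).round(1).tolist()]); R=R@Ro.from_rotvec(w).as_matrix()
def st():
    s=r.state();R=np.array(s['tool_rot']);print('t',round(s['clock'],2),'tcp',np.round(s['tcp_pos'],4),'yaw',np.degrees(np.arctan2(R[1,0],R[0,0])).round(2),'tilt',R[2].round(4),'F',np.round(s['ft_force'],2),'w',round(s['gripper_width'],4),'q',np.round(s['qpos'],2))
E
python3 -c "
from h import *
plan([.456,-.2888,.14],-60.2,20)
print(onz('top',[(478,140)],.092))"
```

```text
turn/row deg [ 0.01  6.64 -0.  ]
[[-3.57, 0.22, -2.61], [0.0, 6.6, -0.0]]
[[-3.24, 0.22, -3.0], [0.0, 6.6, -0.0]]
[[-2.87, 0.22, -3.36], [0.0, 6.6, -0.0]]
[[-2.46, 0.22, -3.67], [0.0, 6.6, -0.0]]
[[-2.02, 0.22, -3.93], [0.0, 6.6, -0.0]]
[[-1.56, 0.22, -4.13], [0.0, 6.6, -0.0]]
[[-1.07, 0.22, -4.29], [0.0, 6.6, -0.0]]
[[-0.57, 0.22, -4.38], [0.0, 6.6, -0.0]]
[[-0.06, 0.22, -4.42], [0.0, 6.6, -0.0]]
[[0.46, 0.21, -4.39], [0.0, 6.6, -0.0]]
[[0.96, 0.21, -4.31], [0.0, 6.6, -0.0]]
[[1.45, 0.21, -4.17], [0.0, 6.6, -0.0]]
[[1.93, 0.21, -3.98], [0.0, 6.6, -0.0]]
[[2.37, 0.21, -3.73], [0.0, 6.6, -0.0]]
[[2.79, 0.21, -3.43], [0.0, 6.6, -0.0]]
[[3.16, 0.21, -3.08], [0.0, 6.6, -0.0]]
[[3.5, 0.21, -2.7], [0.0, 6.6, -0.0]]
[[3.79, 0.21, -2.27], [0.0, 6.6, -0.0]]
[[4.02, 0.21, -1.82], [0.0, 6.6, -0.0]]
[[4.21, 0.21, -1.34], [0.0, 6.6, -0.0]]
[[ 0.65295552 -0.35056505  0.092     ]]
```

move_arm --rows '[[[-3.6,0.2,-2.6],[0,6.6,0],0.3],[[-3.2,0.2,-3.0],[0,6.6,0],0.3],[[-2.9,0.2,-3.4],[0,6.6,0],0.3],[[-2.5,0.2,-3.7],[0,6.6,0],0.3],[[-2.0,0.2,-3.9],[0,6.6,0],0.3],[[-1.6,0.2,-4.1],[0,6.6,0],0.3],[[-1.1,0.2,-4.3],[0,6.6,0],0.3],[[-0.6,0.2,-4.4],[0,6.6,0],0.3],[[-0.1,0.2,-4.4],[0,6.6,0],0.3],[[0.5,0.2,-4.4],[0,6.6,0],0.3]]'

```text
clock: 1.35
tcp_pos: [0.3148, 0.1281, 0.1633]
tool_rot: [[0.994, 0.0, -0.11], [0.11, 0.0, 0.994], [0.0, -1.0, 0.0]]
ft_force: [0.2, 0.1, 0.8]
gripper_width: 0.0661
```

move_arm --rows '[[[1.0,0.2,-4.3],[0,6.6,0],0.3],[[1.5,0.2,-4.2],[0,6.6,0],0.3],[[1.9,0.2,-4.0],[0,6.6,0],0.3],[[2.4,0.2,-3.7],[0,6.6,0],0.3],[[2.8,0.2,-3.4],[0,6.6,0],0.3],[[3.2,0.2,-3.1],[0,6.6,0],0.3],[[3.5,0.2,-2.7],[0,6.6,0],0.3],[[3.8,0.2,-2.3],[0,6.6,0],0.3],[[4.0,0.2,-1.8],[0,6.6,0],0.3],[[4.2,0.2,-1.3],[0,6.6,0],0.3]]'

```text
clock: 2.6
tcp_pos: [0.4622, -0.2886, 0.1429]
tool_rot: [[0.504, -0.001, 0.863], [-0.863, 0.001, 0.505], [-0.001, -1.0, -0.0]]
ft_force: [0.1, 0.9, -0.5]
gripper_width: 0.0658
```

move_arm --rows '[[[0,0,0],[0,0,0],0.3],[[0,0,0],[0,0,0],0.3]]'

```text
clock: 2.85
tcp_pos: [0.4613, -0.2866, 0.1428]
tool_rot: [[0.508, -0.002, 0.861], [-0.861, 0.002, 0.508], [-0.002, -1.0, -0.0]]
ft_force: [0.7, 0.2, 0.4]
gripper_width: 0.0661
```

```bash
python3 - <<'E'
from h import *
st(); plan([.456,-.2888,.08],-60.2,1)
t=snap('top','t1.png');s=snap('side','s1.png')
c=lambda i,u,v,w,h:cv2.resize(i[v-h:v+h,u-w:u+w],(400,300),interpolation=cv2.INTER_CUBIC)
cv2.imwrite('pics/m1.png',np.hstack([c(t,445,220,40,30),c(s,341,285,60,45)])[:,:,::-1])
E
```

```text
t 2.85 tcp [ 0.4613 -0.2866  0.1428] yaw -59.44 tilt [-2.4e-03 -1.0e+00 -4.0e-04] F [0.67 0.22 0.35] w 0.0661 q [-0.68  0.26  1.64  0.    1.25  0.35]
turn/row deg [ 0.02  0.76 -0.14]
[[-0.07, 6.28, -0.57], [0.0, 0.8, -0.1]]
```

View pics/m1.png

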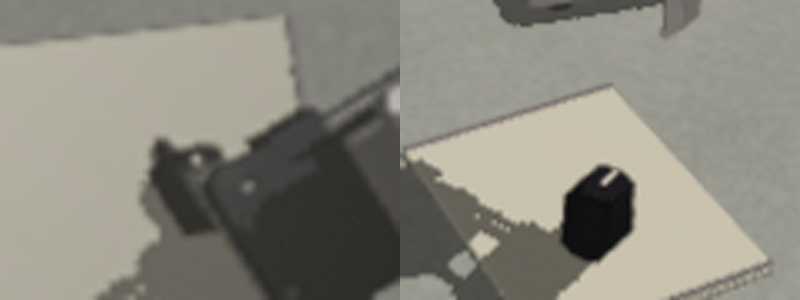

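Both views show the knob untouched: the gripper partly hides it in the top view, and it is clear in the side view. Descending.

move_arm --rows '[[[-0.1,2.0,-0.6],[0,0.8,-0.1],0.3],[[0,2.5,0],[0,0,0],0.3],[[0,2.5,0],[0,0,0],0.3],[[0,2.5,0],[0,0,0],0.3],[[0,2.0,0],[0,0,0],0.3],[[0,1.0,0],[0,0,0],0.3],[[0,0.4,0],[0,0,0],0.3],[[0,0,0],[0,0,0],0.3]]'

```text
clock: 3.95
tcp_pos: [0.4568, -0.2897, 0.0149]
tool_rot: [[0.496, 0.001, 0.868], [-0.868, -0.002, 0.496], [0.002, -1.0, 0.0]]
ft_force: [-0.3, 0.6, -0.4]
gripper_width: 0.0655
```

move_arm --rows '[[[0,0,0],[0,0,0],0.6],[[0,0,0],[0,0,0],0.7],[[0,0,0],[0,0,0],0.85],[[0,0,0],[0,0,0],1.0],[[0,0,0],[0,0,0],1.0],[[0,0,0],[0,0,0],1.0]]' --newtons 45

```text
clock: 4.7
tcp_pos: [0.4564, -0.2897, 0.0145]
tool_rot: [[0.496, 0.001, 0.868], [-0.868, -0.001, 0.496], [0.001, -1.0, 0.0]]
ft_force: [-0.6, 0.2, 1.0]
gripper_width: 0.0254
```

move_arm --rows '[[[0,-1.0,0],[0,0,0],1.0],[[0,-3.0,0],[0,0,0],1.0],[[0,-4.0,0],[0,0,0],1.0],[[0,-3.5,0],[0,0,0],1.0],[[0,-1.0,0],[0,0,0],1.0],[[0,0,0],[0,0,0],1.0]]'

```text
clock: 5.45
tcp_pos: [0.4564, -0.2896, 0.1396]
tool_rot: [[0.496, 0.001, 0.868], [-0.868, -0.002, 0.496], [0.002, -1.0, 0.0]]
ft_force: [0.0, -0.5, -1.4]
gripper_width: 0.0254
```

```bash
python3 - <<'E'
from h import *
st(); plan([.5755,.0005,.125],-112,9)
E
```

```text
t 5.45 tcp [ 0.4564 -0.2896  0.1396] yaw -60.26 tilt [ 2.3e-03 -1.0e+00  3.0e-04] F [ 0.01 -0.48 -1.45] w 0.0254 q [-0.69  0.25  1.65 -0.    1.24  0.36]
turn/row deg [-0.01  5.75  0.01]
[[-2.14, 0.16, 2.75], [-0.0, 5.7, 0.0]]
[[-2.41, 0.16, 2.52], [-0.0, 5.7, 0.0]]
[[-2.65, 0.16, 2.27], [-0.0, 5.7, 0.0]]
[[-2.86, 0.16, 1.99], [-0.0, 5.7, 0.0]]
[[-3.05, 0.16, 1.69], [-0.0, 5.7, 0.0]]
[[-3.2, 0.16, 1.38], [-0.0, 5.7, 0.0]]
[[-3.32, 0.16, 1.05], [-0.0, 5.7, 0.0]]
[[-3.41, 0.16, 0.71], [-0.0, 5.7, 0.0]]
[[-3.46, 0.16, 0.37], [-0.0, 5.7, 0.0]]
```

move_arm --rows '[[[-2.1,0.2,2.8],[0,5.7,0],1.0],[[-2.4,0.2,2.5],[0,5.7,0],1.0],[[-2.7,0.1,2.3],[0,5.7,0],1.0],[[-2.9,0.2,2.0],[0,5.7,0],1.0],[[-3.0,0.1,1.7],[0,5.7,0],1.0],[[-3.2,0.2,1.4],[0,5.7,0],1.0],[[-3.3,0.1,1.0],[0,5.7,0],1.0],[[-3.4,0.2,0.7],[0,5.7,0],1.0],[[-3.5,0.1,0.4],[0,5.7,0],1.0],[[0,0,0],[0,0,0],1.0]]'

```text
clock: 6.7
tcp_pos: [0.5745, 0.0033, 0.1228]
tool_rot: [[-0.364, -0.003, 0.931], [-0.931, -0.0, -0.364], [0.002, -1.0, -0.003]]
ft_force: [0.4, -0.1, -1.2]
gripper_width: 0.0251
```

move_arm --rows '[[[0,0,0],[0,0,0],1.0],[[0,0,0],[0,0,0],1.0]]'

```text
clock: 6.95
tcp_pos: [0.5745, 0.0002, 0.1245]
tool_rot: [[-0.368, -0.0, 0.93], [-0.93, -0.002, -0.368], [0.002, -1.0, 0.0]]
ft_force: [-0.2, -0.4, -0.9]
gripper_width: 0.0254
```

```bash
python3 - <<'E'
from h import *
st(); plan([.5755,.0005,.125],-112,1)
t=snap('top','t2.png');s=snap('side','s2.png')
c=lambda i,u,v,w,h:cv2.resize(i[v-h:v+h,u-w:u+w],(400,600),interpolation=cv2.INTER_CUBIC)
cv2.imwrite('pics/m2.png',np.hstack([c(t,325,170,20,30),c(s,337,190,24,36)])[:,:,::-1])
E
```

```text
t 6.95 tcp [5.745e-01 2.000e-04 1.245e-01] yaw -111.6 tilt [ 1.8e-03 -1.0e+00  2.0e-04] F [-0.21 -0.4  -0.89] w 0.0254 q [-0.12  0.31  1.6  -0.    1.23  1.83]
turn/row deg [-0.01  0.4   0.1 ]
[[-0.06, -0.05, 0.08], [-0.0, 0.4, 0.1]]
```

View pics/m2.png

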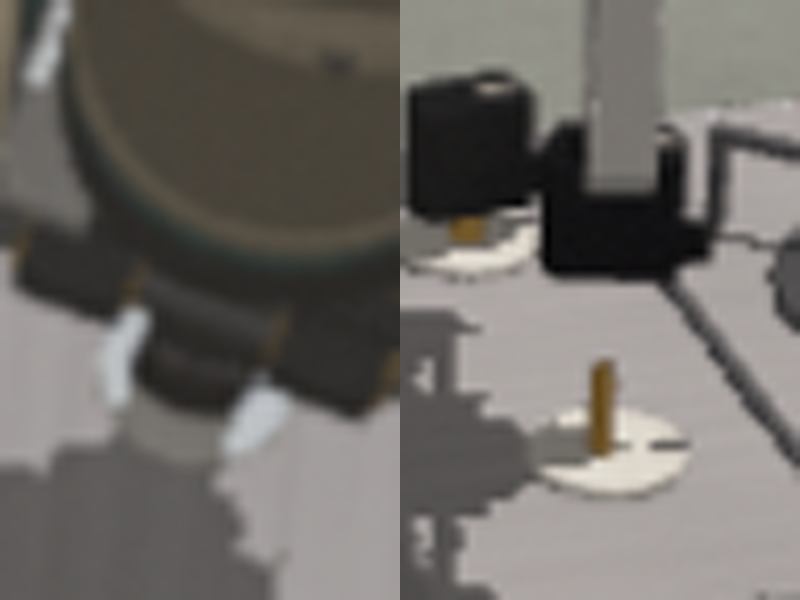

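Side view: the gripped knob is upright above the shaft, nose right on the rib side. Its silhouette mid is at u≈338.6 against the shaft at 337.0. The top view mostly hides it behind the wrist, but the knob's rear foot shows near (343.5,180).

```bash
python3 - <<'E'
from h import *
np.set_printoptions(precision=4,suppress=True,linewidth=250)
T=cv2.imread('pics/t2.png',0);S=cv2.imread('pics/s2.png',0)
print('side rows');print('u',np.arange(325,352))
for v in (176,178,180,181,182,184,186,187):print(v,S[v,325:352])
for v in range(196,204):print(v,S[v,332:343])
print('top, u0=316');
for v in range(170,188):print(v,T[v,312:336])
p=np.array([.5745,.0002,.1245]);a=np.radians(-21.6);x=np.array([np.cos(a),np.sin(a),0]);y=np.array([-x[1],x[0],0])
b=p-[0,0,.0085]
for z in (0,.008,.016,.038):
    q=b+[0,0,z];print(z,'side axis',proj('side',q)[0],'ends',proj('side',[q-.021*x,q+.021*x]).ravel(),'top axis',proj('top',q)[0])
print('nose',proj('side',b+.029*x+[0,0,.006]))
print('shaft expected side at cur xy',proj('side',[p[0],p[1],.082]),proj('top',[p[0],p[1],.082]))
# predicted top corners of base rear
th=np.linspace(-1,1,9)*13e-3
print('rear base flats top px',proj('top',[b-.017*x+.013*y,b-.017*x-.013*y,b-.021*x]))
E
```

```text
side rows
u [325 326 327 328 329 330 331 332 333 334 335 336 337 338 339 340 341 342 343 344 345 346 347 348 349 350 351]
176 [ 24  22  22  22  18  18  18  19  17  31  66  91  91  91  91  91  91  87  66  17  17  32 102 165 143  45  67]
178 [ 22  21  21  70 105  16  18  16  18  19  19  17  18  17  15  16  15  17  18  16  17  31 100 154 115  46  70]
180 [ 95  95  94  98 104  17  17  16  16  16  17  17  17  16  16  16  17  17  16  16  17  27  57  79  70  41  81]
181 [ 98 106 170 192 155  13  18  18  17  17  16  17  17  17  17  18  16  15  16  17  18  17  20  23  32  45 102]
182 [107 143 209 203 147  16  18  17  15  17  16  18  17  16  16  17  16  16  16  14  16  15  16  17  24  50  87]
184 [215 216 212 180  91  15  17  17  19  14  17  16  17  16  16  16  16  16  18  16  14  16  16  15  30 101 163]
186 [151 128 144 164 149  70  18  16  15  17  15  17  15  17  17  15  17  15  16  16  28  93 152 154 155 161 166]
187 [162 160 165 168 165 147 110  83  83  83  82  82  82  74  48  48  48  48  43  29  41 105 165 165 167 166 166]
196 [167 167 168 168 167 167 167 167 167 166 167]
197 [167 168 167
[... 2073 characters left out ...]
 92  92  91  90  90  91  90  93  93  92  92 117 147 157 158 157 158 157 155 155 159]
0 side axis [337.4767 184.6459] ends [328.7183 184.512  346.2321 184.7795] top axis [326.2094 172.4059]
0.008 side axis [337.6086 181.6881] ends [328.8217 181.5532 346.3927 181.8227] top axis [326.4017 171.7518]
0.016 side axis [337.7415 178.7109] ends [328.9258 178.575  346.5543 178.8465] top axis [326.5975 171.0859]
0.038 side axis [338.1118 170.4217] ends [329.2157 170.2829 347.0049 170.5601] top axis [327.1546 169.1914]
nose [[349.6953 182.6149]]
shaft expected side at cur xy [[336.9257 197.0045]] [[325.4286 175.0612]]
rear base flats top px [[317.9375 177.3707]
 [328.9541 181.6246]
 [322.7911 181.1695]]
```

Knob relative to the shaft: about 1.2 mm short in the nose direction (side view), about 0 across (both views, each referred to the gripped knob), yaw within 1°. Correcting and descending to just above the shaft.

move_arm --rows '[[[0,0.5,0.12],[0,0,0],1.0],[[0,1.0,0],[0,0,0],1.0],[[0,1.0,0],[0,0,0],1.0],[[0,0.5,0],[0,0,0],1.0],[[0,0,0],[0,0,0],1.0],[[0,0,0],[0,0,0],1.0]]'

```text
clock: 7.8
tcp_pos: [0.5767, 0.0007, 0.0953]
tool_rot: [[-0.367, 0.001, 0.93], [-0.93, -0.002, -0.367], [0.001, -1.0, 0.002]]
ft_force: [0.8, 0.7, 0.0]
gripper_width: 0.025
```

move_arm --rows '[[[0,0.2,0],[0,0,0],1.0],[[0,0.2,0],[0,0,0],1.0],[[0,0.2,0],[0,0,0],1.0],[[0,0,0],[0,0,0],1.0]]'

```text
clock: 8.3
tcp_pos: [0.5762, 0.0007, 0.0889]
tool_rot: [[-0.368, 0.0, 0.93], [-0.93, -0.001, -0.368], [0.001, -1.0, 0.001]]
ft_force: [-0.7, 0.1, -0.8]
gripper_width: 0.0255
```

move_arm --rows '[[[0,0.2,0],[0,0,0],1.0],[[0,0.2,0],[0,0,0],1.0],[[0,0,0],[0,0,0],1.0]]'

```text
clock: 8.68
tcp_pos: [0.5762, 0.0001, 0.0849]
tool_rot: [[-0.367, 0.0, 0.93], [-0.93, -0.002, -0.367], [0.002, -1.0, 0.001]]
ft_force: [0.1, -2.4, 0.4]
gripper_width: 0.0255
```

```bash
python3 -c "
from h import *
st()
s=snap('side','s3.png');i=s[154:226,313:361];cv2.imwrite('pics/m3.png',cv2.resize(i,(400,600),interpolation=cv2.INTER_CUBIC)[:,:,::-1])"
```

```text
t 8.68 tcp [5.762e-01 1.000e-04 8.490e-02] yaw -111.55 tilt [ 0.0021 -1.      0.0012] F [ 0.14 -2.39  0.39] w 0.0255 q [-0.12  0.35  1.66 -0.    1.14  1.83]
```

View pics/m3.png

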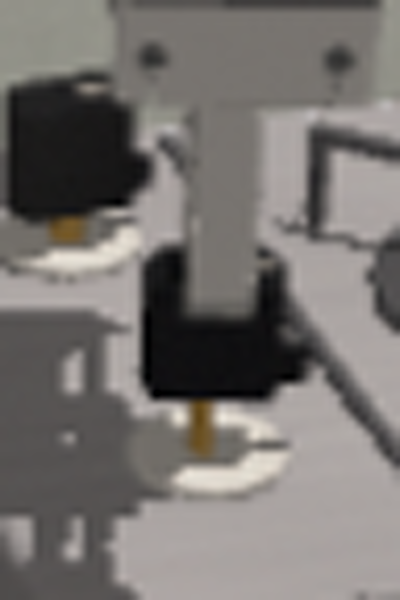

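The knob is engaged on the shaft: the shaft enters the bore at local (200,400), the nose is over the rib, and there is only a 2.4 N side load. Easing by 0.5 mm and continuing down.

move_arm --rows '[[[0.05,0.2,0.02],[0,0,0],1.0],[[0,0.2,0],[0,0,0],1.0],[[0,0.2,0],[0,0,0],1.0],[[0,0,0],[0,0,0],1.0]]'

```text
clock: 9.22
tcp_pos: [0.5763, 0.0001, 0.0788]
tool_rot: [[-0.368, 0.001, 0.93], [-0.93, -0.002, -0.368], [0.001, -1.0, 0.001]]
ft_force: [-0.1, -1.6, -1.4]
gripper_width: 0.0252
```

move_arm --rows '[[[0,0.2,0],[0,0,0],1.0],[[0,0.1,0],[0,0,0],1.0],[[0,0,0],[0,0,0],1.0],[[0,0,0],[0,0,0],1.0]]'

```text
clock: 9.72
tcp_pos: [0.5764, 0.0001, 0.076]
tool_rot: [[-0.367, 0.001, 0.93], [-0.93, -0.002, -0.367], [0.001, -1.0, 0.001]]
ft_force: [-0.7, -2.5, -0.4]
gripper_width: 0.0254
```

move_arm --rows '[[[0.03,0.1,0],[0,0,0],1.0],[[0,0.1,0],[0,0,0],1.0],[[0,0.1,0],[0,0,0],1.0],[[0,0,0],[0,0,0],1.0]]'

```text
clock: 10.22
tcp_pos: [0.5765, -0.0, 0.0734]
tool_rot: [[-0.368, 0.001, 0.93], [-0.93, -0.001, -0.368], [0.001, -1.0, 0.002]]
ft_force: [-1.7, -1.2, 3.0]
gripper_width: 0.0254
```

move_arm --rows '[[[0,0.1,0],[0,0,0],1.0],[[0,0.1,0],[0,0,0],1.0],[[0,0.1,0],[0,0,0],1.0],[[0,0,0],[0,0,0],1.0]]'

```text
clock: 10.72
tcp_pos: [0.5765, -0.0001, 0.0703]
tool_rot: [[-0.368, 0.001, 0.93], [-0.93, -0.001, -0.368], [0.001, -1.0, 0.002]]
ft_force: [-1.3, -1.2, 5.4]
gripper_width: 0.0252
```

move_arm --rows '[[[0,0.1,0],[0,0,0],1.0],[[0,0.1,0],[0,0,0],1.0],[[0,0.1,0],[0,0,0],1.0],[[0,0,0],[0,0,0],1.0]]'

```text
clock: 11.22
tcp_pos: [0.5766, -0.0001, 0.0676]
tool_rot: [[-0.368, 0.002, 0.93], [-0.93, -0.001, -0.368], [0.001, -1.0, 0.002]]
ft_force: [-2.0, -1.1, 6.7]
gripper_width: 0.0254
```

move_arm --rows '[[[0,0.1,0],[0,0,0],1.0],[[0,0,0],[0,0,0],1.0],[[0,0,0],[0,0,0],1.0]]'

```text
clock: 11.6
tcp_pos: [0.5766, -0.0001, 0.0668]
tool_rot: [[-0.368, 0.002, 0.93], [-0.93, -0.001, -0.368], [0.001, -1.0, 0.002]]
ft_force: [-1.4, -0.9, 7.7]
gripper_width: 0.0255
```

```bash
python3 -c "
from h import *
st()
s=snap('side','s4.png');i=s[154:226,313:361];cv2.imwrite('pics/m4.png',cv2.resize(i,(400,600),interpolation=cv2.INTER_CUBIC)[:,:,::-1]); st()"
```

```text
t 11.6 tcp [ 5.766e-01 -1.000e-04  6.680e-02] yaw -111.57 tilt [ 6.0e-04 -1.0e+00  2.1e-03] F [-1.36 -0.92  7.67] w 0.0255 q [-0.12  0.36  1.68 -0.    1.09  1.83]
t 11.65 tcp [ 5.766e-01 -1.000e-04  6.680e-02] yaw -111.57 tilt [ 7.0e-04 -1.0e+00  2.1e-03] F [-2.24 -0.88  7.29] w 0.0254 q [-0.12  0.36  1.68 -0.    1.09  1.83]
```

View pics/m4.png

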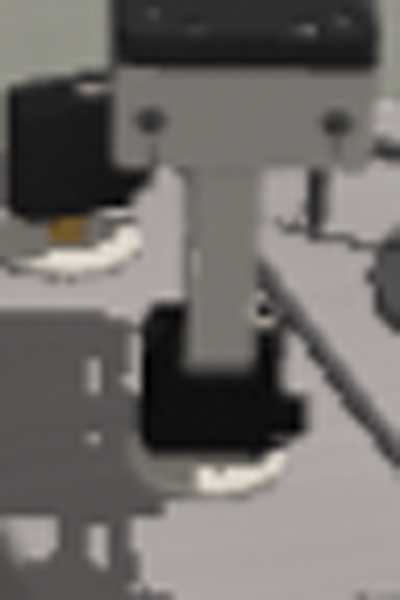

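The knob has gone down with the shaft: its foot is just above the rosette, nose over the rib. Force is ~7.5 N, so it is not quite at the stop; pressing on.

move_arm --rows '[[[0,0.1,0],[0,0,0],1.0],[[0,0,0],[0,0,0],1.0],[[0,0,0],[0,0,0],1.0]]'

```text
clock: 12.02
tcp_pos: [0.5767, -0.0001, 0.0665]
tool_rot: [[-0.368, 0.002, 0.93], [-0.93, -0.001, -0.368], [0.001, -1.0, 0.003]]
ft_force: [-3.3, -1.0, 11.5]
gripper_width: 0.0258
```

move_arm --rows '[[[0,0.05,0],[0,0,0],1.0],[[0,0,0],[0,0,0],1.0],[[0,0,0],[0,0,0],1.0]]'

```text
clock: 12.4
tcp_pos: [0.5768, -0.0001, 0.0664]
tool_rot: [[-0.368, 0.002, 0.93], [-0.93, -0.002, -0.368], [0.001, -1.0, 0.003]]
ft_force: [-2.6, -1.1, 13.1]
gripper_width: 0.0251
```

move_arm --rows '[[[0,0,0],[0,0,0],1.0],[[0,0,0],[0,0,0],1.0],[[0,0,0],[0,0,0],1.0],[[0,0,0],[0,0,0],1.0]]'

```text
clock: 12.9
tcp_pos: [0.5768, -0.0001, 0.0664]
tool_rot: [[-0.367, 0.003, 0.93], [-0.93, -0.002, -0.367], [0.001, -1.0, 0.003]]
ft_force: [-3.2, -2.2, 13.8]
gripper_width: 0.0254
```

```bash
python3 -c "
from h import *
st(); print(ticket.hand_in())"
```

```text
t 12.9 tcp [ 5.768e-01 -1.000e-04  6.640e-02] yaw -111.56 tilt [ 5.0e-04 -1.0e+00  2.9e-03] F [-3.21 -2.15 13.78] w 0.0254 q [-0.12  0.36  1.68 -0.    1.09  1.83]
the job is handed in; nothing more can be done
None
```

I picked the knob off the mat, turned it about 51° to match the shaft's flat, fitted it on the bare shaft, and pressed it down to the stop. I handed in at 12.9 s with the gripper still holding and pressing; no verdict was reported.

**Last checks:**
- **Press:** the upward force was steady at about 13.8 N. It climbed sharply over the last 0.3 mm or so, which is the stop. Total travel from the home height was about 9 mm by the arm's own reading, against 8 mm nominal; the extra is within the 1–2 mm uncertainty of my heights.
- **Grip and fit:** the grip was set to 45 N with a steady 25.4 mm opening. The tool was upright within 0.2°, and the last side view, taken just before the final push, showed the nose over the rib and no slip.

**Disagreements:** the two cameras differed by up to about 2.5 mm on positions and 6° on the loose knob's angle. I therefore aligned the gripped knob directly against the shaft. A side load of about 4 N on the shaft remained at the end.

I sent no moves near the mug, jar or bowl, but did not re-measure their positions afterwards.

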